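# Take the combination lock off the reference-sample case

## Task

Unlock the combination lock on the metal sample case: turn its dial until it clicks home with the pointer at the white index line beside the shackle, then pull the shackle out by its tab as far as it goes. Then take the lock by its body, lift it off the hasp and present it: keep holding it in the gripper, level with the dial up, about 12 cm above the top of the case, and finish while still holding it there with the shackle open. Leave the other things on the bench and on the case undisturbed.

Things in the scene. Friction and masses are not known exactly. Their poses are not given: they have to be found in the camera images.
- case: Fixed flat grey metal case, 300 (x) x 200 (y) x 80 mm high; origin at the centre of its underside, z up. On its top a 3 mm hasp plate (108 x 74 mm) carries the lock, 83 mm above the bench, between four corner lugs (14 x 6 x 12 mm high; x = -38 and 42, y = +-30.5 mm; 1.5 mm play each side in y). A crucible and a brass weight up to 28 mm high stand on its corners at x = -125, y = +-60 mm.
- staple (a point): Centre of the foot of the hasp's bright metal staple, on the hasp plate, case x = 28 mm, y = 0; axes as the case's. The staple is 12 mm in x, 25 mm in y, 34 mm tall, with an eye 13 mm wide below its 6 mm top bar; the lock's shut shackle pin runs through the eye.
- lock: Loose dark steel lock, 0.6 kg, dial up; origin at its underside's centre, x towards the pull tab, z up; starts on the hasp plate, origin and axes as the case's. Body x = -46 to 48 mm, 52 mm wide (y), 36 mm high. A jaw open above and below (x = 20 to 36 mm, y = +-21 mm) takes the staple, 2 mm play in x. With the shackle open it lifts off straight up; 35 mm up it is clear of the staple.
- lock_grip (a point): Grip point amid the lock body, close to its centre of mass: lock x = -4 mm, y = 0, 26 mm above its underside; axes as the lock's. Here the body can be gripped from above across y (52 mm, flat parallel sides). The dial's top stands 46 mm above this point.
- dial (a joint): Dial angle, rad: 0 = pointer at the white index line on the lock's top (lock +x side); positive = counter-clockwise of it seen from above. Starts about 1.05 or 1.57 (two or three clicks), so turn it clockwise. A notch every 30 degrees (0.524 rad); each click takes about 0.08 N m; near a notch (0.15 rad) a freed dial is drawn home. Stops at -0.9 and 2.2. The shackle is freed only at 0.
- dial_grip (a point): Grip point on the dial's upright axis: lock x = -14 mm, y = 0, 64 mm above the lock's underside. The dial is a black disc (42 mm diameter, top 42 mm above the lock's underside) with an upright bar 14 mm wide, 35 mm long, its top 8 mm above this point. The point's x axis runs along the bar to its pointed end with a white line (the pointer) and turns with the dial; grip the bar across y.
- shackle (a joint): How far the shackle is pulled out along lock +x, m: 0 shut, 0.032 fully open at its stop. Sliding friction about 2 N, no spring: it stays where it is left. Blocked after about 1.5 mm when the dial is not in the open notch.
- shackle_grip (a point): Grip point in the shackle's upright pull tab, a bright steel block 14 mm in x, 22 mm in y, from 8 to 48 mm above the lock's underside. The point is 34 mm above the lock's underside, at lock x = 59 mm, y = 0 when shut, and moves with the tab; axes as the lock's. The tab stands 4 mm off the lock body when shut, so grip it across y.
There are look-alikes about, which are no part of the job. Leave any orange or purple look-alike of the lock alone.

How it is judged:
By the outcome, as a careful person would: the job done as asked, in the order asked, and still so for the second after the job is handed in, while the arm keeps its last pose, push and grip.
It also fails if it takes over 54 s, if anything falls off the work surface, if the arm or the gripper's body presses on something with over 40 N, if the wrist force passes 120 N, or if a joint passes its speed limit or range.

## Robot

A 6-joint arm with a two-finger parallel gripper is mounted at the origin on the work surface. World frame = base frame: x ahead of the robot, y to its left, z up, the work surface at z = 0. Lengths are in m, angles in rad, forces in N, time in s.
With the tool pointing down it reaches from about 0.275 to 0.775 m from the base axis. Payload 14.6 kg.
Tool frame: the origin (TCP) lies on the mounting face of the last link; the fingertips stand 173 mm ahead of it and the grasp point (between the pads) lies 155 mm ahead of it (robot.grip_depth is the distance from the TCP to the grasp point, in m); z points along the fingers, y is the line along which they close (so a half turn about z gives the same grasp; the last joint's range is limited). The gripper opens to 85 mm and grips with 20 to 120 N. Pads are 22 mm wide; open, the fingers measure 114 mm over their backs; the gripper's body (76 mm by 85 mm) begins 54 mm behind the grasp point. The pads swing forward as they close: fully open they stand 13 mm farther back than shut.
Start: joints at [0.986, 0.263, -0.048, 1.259, 0, 1.415], TCP at [0.219, 0.477, 0.405] pointing down, gripper open.
Joint ranges: [-2.65, 2.65], [-0.89, 1.7], [-1.18, 1.37], [-2.13, 2.11], [-1.35, 1.29], [-3.14, 3.14]. Speed limits (rad/s): [1.89, 1.89, 2.57, 2.79, 3.14, 3.14].

## Interface

Orientations are given as a rotation vector (axis times angle).
In Python, from rig import robot gives the robot as it stands.
- The arm moves only by the shell command python3 -m pendant 'ROWS' [FORCE]. ROWS is JSON, a list of rows, each a list of 3 entries, a list of its own where there are three numbers: the shift along the tool's x, y, z in cm, then the turn about the tool's z in degrees, then the opening in per cent of the stroke, from 0 (shut) to 100 (fully open). In form: [[[tx, ty, tz], twist, gripper], ...]. A call has exactly 5 rows; each row shifts and turns the commanded pose from where the row before left it, along the tool's axes as they then stand; what a row does not reach is not made up. A row lasts 1/8 s, in which the tool goes at most 62.5 mm and 10.7 degrees, less where a joint would pass 70% of its speed; a pose out of reach is approached as far as the arm can. A call with a gripper value outside its range is refused whole. The fingers move at their own pace and stop on an object; FORCE is the grip in N (left out, the last holds). Time passes only in rows, so rows that do not move let the fingers close, or fill a call up. It gives the time, the measured TCP pose, the force, the opening and the grip force at its end, in the units of the state.
- robot.get_state(): the state, without advancing time (a new reading comes with each control period).
- robot.read_camera(name): name is "side" or "top" or "wrist"; returns a dict with "image" (384x512x3 uint8, red, green, blue), "intrinsics" (3x3 intrinsics, pixels), "R" (3x3) and "t" (3): a world point X has camera coordinates R X + t. Camera axes: x right, y down, z forward; pixel columns grow to the right and rows downward; lengths in m; the calibration is good to about 2 mm. The wrist camera is an equidistant fisheye: a pixel r from the principal point sees the ray r / f radians off the axis. A picture is of the moment at which its call begins. There is no depth.
- robot.sign_off(): hands the job in; it is judged then, once.
The state is a dict: "clock": time; "joint_pos": joint angles; "joint_vel": joint speeds; "tau": joint torques, N m; "tcp_pos": TCP position; "tcp_rot": TCP orientation; "wrist_force": force on the tool from outside, world axes, zero at the start; "moment": the same for the moment, N m; "width": finger opening in m; "gripper_force": force on a finger pad.
Only numpy, scipy, OpenCV 4.12 (cv2) and the standard library are available. Lean on these libraries where they do the work, as an engineer would, in place of code of your own. Each camera call takes 0.05 s, during which the arm holds its last target. There are 200 camera calls.

## Working session

There is one attempt and no reset: what is moved stays moved. The work goes in short steps, Python scripts to look and compute and a shell command to move; the robot and the scene stay as the last step left them, time stands still between calls to the robot, and variables do not carry over. Pictures are saved under pics/ and viewed, at most 10 in all, crops included, and the job is handed in when it is done.

```bash
mkdir -p pics; ls
python3 - <<'E'
from rig import robot
import cv2,numpy as np
s=robot.get_state(); print(s)
a=[]
for n in("side","top"):
    c=robot.read_camera(n); cv2.imwrite(f"pics/{n}0.png",c["image"][:,:,::-1]); a.append(c)
    np.savez(f"{n}0.npz",**c)
    print(n,c["intrinsics"].round(1).tolist(),c["R"].round(3).tolist(),c["t"].round(3).tolist())
E
```

```text
pics
{'clock': 0.0, 'joint_pos': array([ 9.85706863e-01,  2.63485371e-01, -4.89551242e-02,  1.25939580e+00,
       -1.83155490e-06,  1.41552502e+00]), 'joint_vel': array([-0.00011627, -0.00065648, -0.00269288, -0.00128359,  0.00047327,
        0.00114846]), 'tau': array([ 1.50312113e-03, -6.37609577e+01,  3.84567511e+01,  1.36983933e-02,
        1.52012956e-05,  3.94338855e-06]), 'tcp_pos': array([0.21870202, 0.47716083, 0.4042378 ]), 'tcp_rot': array([-6.69891697e-01, -3.06895651e+00,  1.52378273e-03]), 'wrist_force': array([ 0.81116299, -0.11677577, -0.13369498]), 'moment': array([0.01838298, 0.01762523, 0.01549694]), 'gripper_force': 0.0, 'width': 0.08552200344895235}
side [[452.1, 0.0, 259.6], [0.0, 452.1, 182.5], [0.0, 0.0, 1.0]] [[0.955, -0.296, -0.008], [-0.162, -0.498, -0.852], [0.248, 0.815, -0.523]] [-0.436, 0.22, 1.142]
top [[446.4, 0.0, 255.8], [0.0, 446.4, 190.2], [0.0, 0.0, 1.0]] [[0.006, -1.0, -0.0], [-0.985, -0.006, -0.173], [0.173, 0.001, -0.985]] [0.099, 0.535, 1.166]
```

View pics/top0.png

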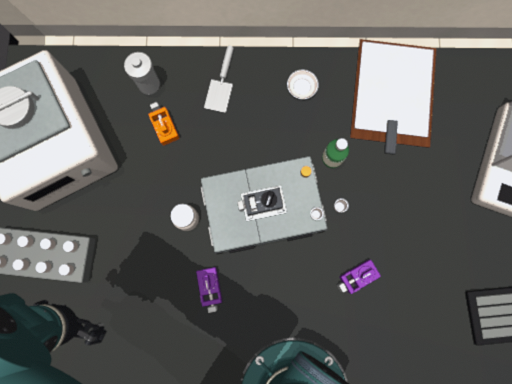

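View pics/side0.png

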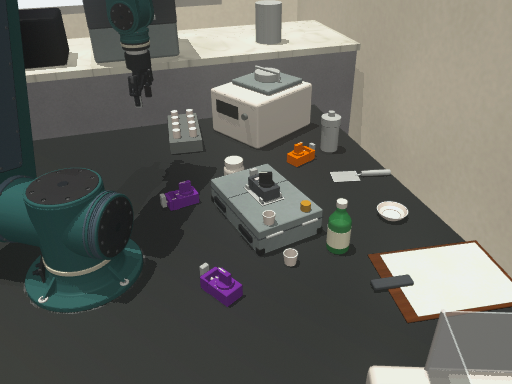

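The top view shows the case at about (264,204), with the lock's tab at about (241,206) on the image left. The crucible (317,213) and brass weight (306,171) are on the right, so case +x is roughly world +y. I'll zoom in and measure.

```bash
cat > h.py <<'E'
import numpy as np,cv2
from scipy.spatial.transform import Rotation as Ro
def ray(c,u,v,z):
    K,R,t=c["intrinsics"],c["R"],c["t"]
    d=R.T@np.linalg.inv(K)@np.array([u,v,1.]); o=-R.T@t
    return o+d*(z-o[2])/d[2]
def proj(c,X):
    p=c["intrinsics"]@(c["R"]@np.asarray(X,float)+c["t"]); return p[:2]/p[2]
E
python3 - <<'E'
from h import *
c=dict(np.load("top0.npz")); im=c["image"]
crop=im[145:265,190:340,::-1]
a=cv2.resize(crop,None,fx=5,fy=5,interpolation=cv2.INTER_CUBIC)
cv2.imwrite("pics/topz.png",a)
d=dict(np.load("side0.npz"))
b=cv2.resize(d["image"][155:250,200:330,::-1],None,fx=6,fy=6,interpolation=cv2.INTER_CUBIC)
cv2.imwrite("pics/sidez.png",b)
# brass weight: orange mask near case
hsv=cv2.cvtColor(im,cv2.COLOR_RGB2HSV)
m=cv2.inRange(hsv,(10,120,100),(30,255,255)); m[:,:290]=0;m[:160]=0;m[180:]=0
v,u=np.nonzero(m);print("brass",u.mean(),v.mean(),len(u))
# grey case mask
print(im[200,225],im[235,250],im[225,300],im[180,300])
E
```

```text
brass 305.5421686746988 171.14457831325302 83
[178 186 183] [171 178 176] [178 187 184] [181 188 187]
```

View pics/topz.png

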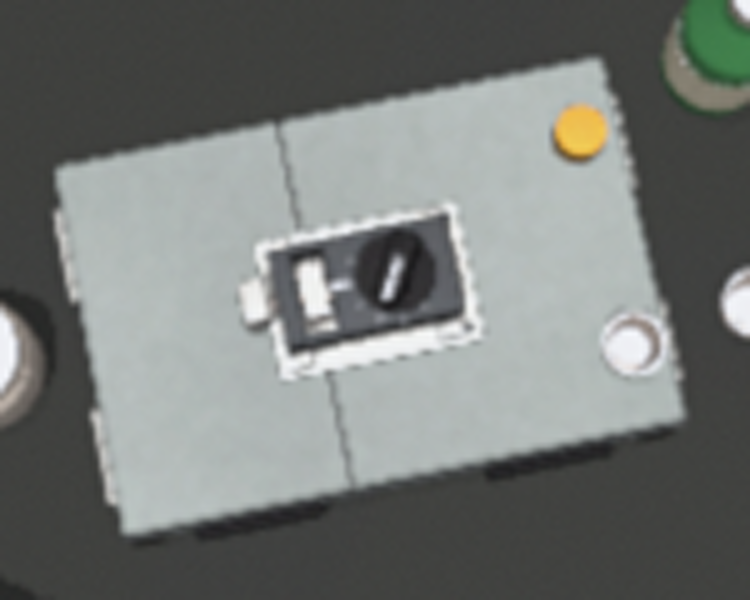

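View pics/sidez.png

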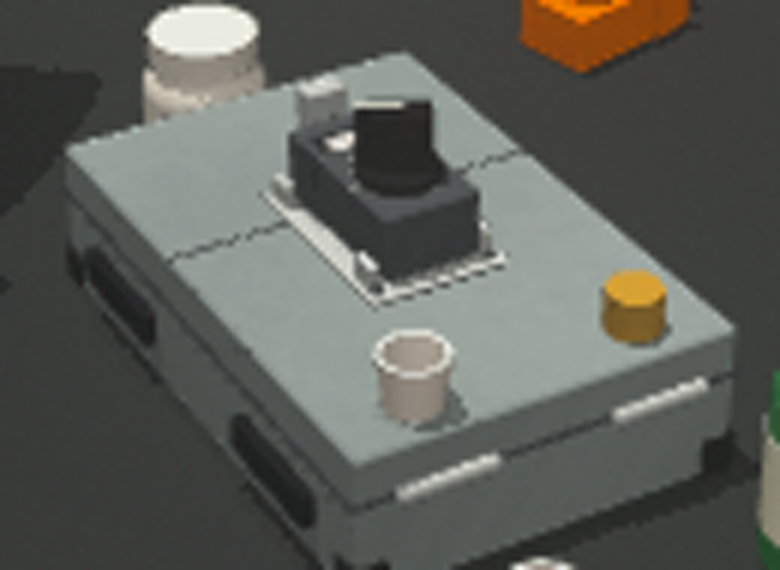

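The zoomed top crop gives the case top corners at (57,168), (603,58), (685,420), (127,533). The bar's white line runs from about (400,252) to (385,302), pointing down-left. That puts the pointer about 60° counter-clockwise of case +x, which is image left: two clicks. Next I'll compute the pose.

Run:
```python
from h import *
c=dict(np.load("top0.npz")); d=dict(np.load("side0.npz"))
def refine(c,c8,off,f,order):
    # case-top mask polygon, sub-pixel edge lines through grey threshold
    pts=[ (np.array(p)+.5)/f-.5+off for p in c8]; return [ray(c,*p,.08) for p in pts]
im=c["image"].astype(int)
T=refine(c,[(57,168),(603,58),(685,420),(127,533)],np.array([190,145]),5,0)
S=refine(d,[(66,150),(405,54),(735,330),(355,467)],np.array([200,155]),6,0)
for n,P in(("top",T),("side",S)):
    P=np.array(P); print(n,P.round(4).tolist(),P.mean(0).round(4),[round(float(np.linalg.norm(P[i]-P[i-1])),4) for i in range(4)])
# minAreaRect from a saturation/brightness mask in the top view
g=cv2.cvtColor(c["image"],cv2.COLOR_RGB2GRAY); m=cv2.inRange(g,120,255); m[:145]=0;m[265:]=0;m[:,:198]=0;m[:,330:]=0
m=cv2.morphologyEx(m,cv2.MORPH_OPEN,np.ones((7,7)));k=max(cv2.findContours(m,0,1)[0],key=cv2.contourArea)[:,0]
W=np.array([ray(c,*p,.08)[:2] for p in k],np.float32); r=cv2.minAreaRect(W*1000);print(r)
# from T: pose (case +x from brass side to other)
P=np.array(T); o=P.mean(0); ax=(P[0]+P[3]-P[1]-P[2]); yaw=np.arctan2(ax[1],ax[0]); ay=(P[2]+P[3]-P[0]-P[1])
print("yaw",np.degrees(yaw), np.degrees(np.arctan2(ay[1],ay[0])))
R=np.array([[np.cos(yaw),-np.sin(yaw)],[np.sin(yaw),np.cos(yaw)]])
for nm,p,z in(("tab",(59,0),.083+.048),("barTop",(-14,0),.155),("brass",(-125,-60),.1),("crucible",(-125,60),.108),("corner++",(150,100),.08)):
    w=o[:2]+R@np.array(p)/1000; X=[*w,z]
    print(nm,np.round(X,4),"top",proj(c,X).round(1),"zoom",((proj(c,X)-[190,145])*5).round(0),"sidezoom",((proj(d,X)-[200,155])*6).round(0))
```

```text
top [[0.56, 0.2479, 0.08], [0.6218, -0.0428, 0.08], [0.4281, -0.0825, 0.08], [0.3682, 0.2066, 0.08]] [0.4945 0.0823 0.08  ] [0.1962, 0.2972, 0.1977, 0.2953]
side [[0.3662, 0.2026, 0.08], [0.5578, 0.2436, 0.08], [0.6199, -0.044, 0.08], [0.4281, -0.0869, 0.08]] [0.493  0.0788 0.08  ] [0.296, 0.1958, 0.2942, 0.1965]
((494.13677978515625, 84.08474731445312), (198.393310546875, 306.1347351074219), 12.1038179397583)
yaw 101.85712449243194 -168.13346426596226
tab [0.4824 0.14   0.131 ] top [240.7 204.7] zoom [253. 298.] sidezoom [320.  82.]
barTop [0.4974 0.0686 0.155 ] top [269.4 197.4] zoom [397. 262.] sidezoom [396. 106.]
brass [ 0.5789 -0.0277  0.1   ] top [305.6 170.2] zoom [578. 126.] sidezoom [636. 287.]
crucible [ 0.4615 -0.0524  0.108 ] top [316.2 214.5] zoom [631. 348.] sidezoom [403. 350.]
corner++ [0.3658 0.2085 0.08  ] top [214.2 252.1] zoom [121. 536.] sidezoom [ 60. 142.]
```

```bash
cat >> h.py <<'E'
O=np.array([.4938,.0812]); YAW=np.radians(101.9)
def lockpt(x,y,z): # lock mm -> world (lock on hasp plate)
    c,s=np.cos(YAW),np.sin(YAW); return np.array([*(O+np.array([c*x-s*y,s*x+c*y])/1000),.083+z/1000])
def to(s,P,ang): # P = grasp point world, ang = tool-x heading deg
    R=Ro.from_rotvec(s["tcp_rot"]).as_matrix(); T=np.array(P)+[0,0,.155]
    h=np.degrees(np.arctan2(R[1,0],R[0,0])); tw=-((ang-h+180)%360-180)
    print("t",round(s["clock"],2),"tcp",s["tcp_pos"].round(4),"head",round(h,1),"tilt",np.degrees(np.arccos(-R[2,2])).round(2),"F",s["wrist_force"].round(1),"w",round(s["width"],4),"gf",round(s["gripper_force"],1))
    print("shift cm",(R.T@(T-s["tcp_pos"])*100).round(2),"twist",round(tw,1))
E
python3 - <<'E'
from h import *; from rig import robot
P=lockpt(-14,0,64); print(P); to(robot.get_state(),P+[0,0,.1],161.9)
E
```

```text
[0.49668686 0.06750087 0.147     ]
t 0.1 tcp [0.2187 0.4772 0.4043] head 155.4 tilt 0.05 F [ 0.8 -0.1  0.5] w 0.0857 gf 0.0
shift cm [-42.34 -25.66   0.25] twist -6.5
```

```bash
python3 -m pendant '[[[-4.2,-2.6,0],0,100],[[-4.2,-2.6,0],0,100],[[-4.2,-2.6,0],0,100],[[-4.2,-2.6,0],0,100],[[-4.2,-2.6,0],0,100]]' 30
python3 -m pendant '[[[-4.2,-2.6,0],0,60],[[-4.2,-2.6,0],0,60],[[-4.2,-2.6,0],0,60],[[-4.2,-2.6,0],0,60],[[-4.2,-2.3,0],-6.5,60]]'
python3 - <<'E'
from h import *; from rig import robot
P=lockpt(-14,0,64); s=robot.get_state(); to(s,P+[0,0,.1],161.9)
c=robot.read_camera("wrist"); np.savez("w1.npz",**c); cv2.imwrite("pics/w1.png",c["image"][:,:,::-1]); print(c["intrinsics"].round(1).tolist())
K,R,t=c["intrinsics"],c["R"],c["t"]
for nm,X in(("bar",lockpt(-14,0,72)),("tab",lockpt(59,0,48)),("lock+x+y",lockpt(48,26,36)),("lock-x-y",lockpt(-46,-26,36)),("lock-x+y",lockpt(-46,26,36)),("lock+x-y",lockpt(48,-26,36))):
    v=R@X+t; r=np.hypot(v[0],v[1]); th=np.arctan2(r,v[2]); print(nm,(K[0,0]*th*v[:2]/r+K[:2,2]).round(1))
E
```

```text
clock: 0.72
tcp_pos: [0.356, 0.2701, 0.4046]
tcp_rot: [-0.67, -3.069, 0.0]
wrist_force: [1.2, 0.6, 0.6]
width: 0.0858
gripper_force: 0.0
clock: 1.35
tcp_pos: [0.4941, 0.067, 0.4046]
tcp_rot: [-0.492, -3.103, -0.0]
wrist_force: [1.1, 1.1, -0.1]
width: 0.0512
gripper_force: 0.0
t 1.35 tcp [0.4941 0.067  0.4046] head 162.0 tilt 0.02 F [ 1.1  1.1 -0.1] w 0.0512 gf 0.0
shift cm [-0.23  0.13  0.26] twist 0.1
[[297.3, 0.0, 255.3], [0.0, 297.3, 191.9], [0.0, 0.0, 1.0]]
bar [255.8 203.7]
tab [330.8 153.3]
lock+x+y [303.  131.2]
lock-x-y [240. 230.]
lock-x+y [210.3 183.6]
lock+x-y [329.4 181.7]
```

View pics/w1.png

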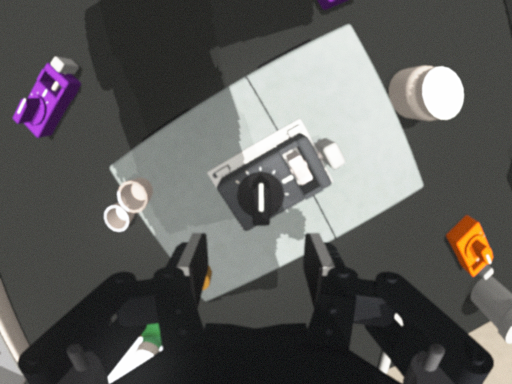

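The wrist view shows the bar standing upright in the picture at x≈261, with its white line toward the top (183–210) and lock +x up and to the right at about 30°. That confirms a dial angle of about 60°. The lock's corners are a few pixels off the prediction, so I'll zoom in to refine them.

Run:
```python
import numpy as np,cv2
c=np.load("w1.npz");a=cv2.resize(c["image"][110:245,190:350,::-1],None,fx=5,fy=4.4,interpolation=cv2.INTER_CUBIC)
a=cv2.resize(c["image"][115:235,195:355,::-1],None,fx=5,fy=5,interpolation=cv2.INTER_CUBIC)
cv2.imwrite("pics/w1z.png",a)
```

```text
(no output)
```

View pics/w1z.png

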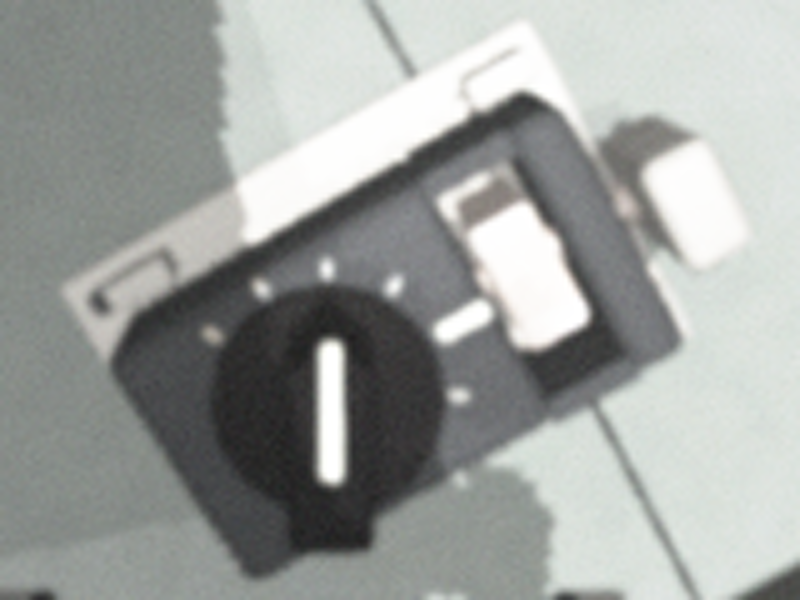

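The zoom shows the bar's white line centred at zoom x≈331 (y 338–485) and its square end at (335,550). The index mark is at (462,322) and the tab top is centred at about (695,200). I'll ray-cast these to refine the lock pose.

```bash
cat >> h.py <<'E'
def fray(c,u,v,z):
    K,R,t=c["intrinsics"],c["R"],c["t"]; p=(np.array([u,v])-K[:2,2])/K[0,0]; th=np.hypot(*p)
    d=R.T@np.array([*(p/th*np.sin(th)),np.cos(th)]); o=-R.T@t; return o+d*(z-o[2])/d[2]
def inlock(X): 
    c,s=np.cos(YAW),np.sin(YAW); d=(X[:2]-O)*1000; return np.array([c*d[0]+s*d[1],-s*d[0]+c*d[1]])
E
python3 - <<'E'
from h import *
c=dict(np.load("w1.npz")); print("cam",-c["R"].T@c["t"],c["R"].round(3).tolist())
for n,x,y,z,e in(("line0",331,338,72,0),("line1",331,485,72,0),("barendL",290,530,72,0),("barendR",372,530,72,0),("tabtop",695,200,48,(59,0)),("index",462,322,36,0),
 ("+x+y",535,95,36,(48,26)),("+x-y",683,345,36,(48,-26)),("-x-y",250,577,36,(-46,-26)),("-x+y",112,365,36,(-46,26)),("disc",328,403,42,(-14,0)),
 ("plate-x+y",62,287,0,(-52,37)),("plate+x+y",532,18,0,(56,37)),("lug-x+y",165,250,12,0),("stapletop",530,270,34,(28,0))):
    p=fray(c,(x+.5)/5-.5+195,(y+.5)/5-.5+115,.083+z/1000); print(n,p.round(4),inlock(p).round(1),e)
E
```

```text
cam [0.42486664 0.09032233 0.3740318 ] [[0.31, 0.951, 0.001], [0.911, -0.297, 0.288], [0.274, -0.088, -0.958]]
line0 [0.4814 0.0765 0.155 ] [-2.1 13.1] 0
line1 [0.5042 0.0692 0.155 ] [-13.9  -7.7] 0
barendL [0.5094 0.0607 0.155 ] [-23.3 -11. ] 0
barendR [0.5135 0.0731 0.155 ] [-12.  -17.6] 0
tabtop [0.4835 0.141  0.131 ] [60.7 -2.2] (59, 0)
index [0.4951 0.0972 0.119 ] [15.4 -4.5] 0
+x+y [0.4601 0.121  0.119 ] [45.9 24.7] (48, 26)
+x-y [0.5116 0.1347 0.119 ] [ 48.7 -28.4] (48, -26)
-x-y [0.5301 0.0457 0.119 ] [-42.2 -28.2] (-46, -26)
-x+y [0.4833 0.0354 0.119 ] [-42.7  19.8] (-46, 26)
disc [0.5002 0.0705 0.125 ] [-11.8  -4.1] (-14, 0)
plate-x+y [0.4729 0.0235 0.083 ] [-52.2  32.4] (-52, 37)
plate+x+y [0.4503 0.1292 0.083 ] [55.9 32.6] (56, 37)
lug-x+y [0.4704 0.0477 0.095 ] [-27.9  29.8] 0
stapletop [0.4902 0.1116 0.117 ] [30.5 -2.7] (28, 0)
```

```bash
sed -i 's/^O=.*/O=np.array([.4953,.0822]); YAW=np.radians(101.9)/' h.py
cat > st.py <<'E'
import sys
from h import *; from rig import robot
x,y,z,a=map(float,sys.argv[1:5]); to(robot.get_state(),lockpt(x,y,z),a)
E
python3 st.py -14 0 66 161.9
```

```text
t 1.4 tcp [0.4969 0.0638 0.4041] head 162.3 tilt 0.09 F [ 1.1 -4.5 -2. ] w 0.0513 gf 0.0
shift cm [ 0.03  0.5  10.01] twist 0.4
```

```bash
python3 -m pendant '[[[0,0.4,1.5],0,50],[[0,0,1.5],0,50],[[0,0,1.5],0,50],[[0,0,1],0,50],[[0,0,0],0,50]]' 20
python3 st.py -14 0 66 161.9
```

```text
clock: 2.02
tcp_pos: [0.4945, 0.0725, 0.3492]
tcp_rot: [-0.495, -3.101, 0.0]
wrist_force: [-0.7, -1.3, 0.7]
width: 0.0426
gripper_force: 0.0
t 2.02 tcp [0.4945 0.0725 0.3492] head 161.9 tilt 0.07 F [-0.7 -1.3  0.7] w 0.0426 gf 0.0
shift cm [-0.48 -0.26  4.52] twist -0.0
```

```bash
python3 -m pendant '[[[-0.4,-0.2,0],0,50],[[0,0,0],0,50],[[0,0,0],0,50],[[0,0,0],0,50],[[0,0,0],0,50]]' 20
python3 st.py -14 0 66 161.9
```

```text
clock: 2.65
tcp_pos: [0.4979, 0.0693, 0.3497]
tcp_rot: [0.495, 3.102, 0.0]
wrist_force: [-0.5, -0.1, -0.2]
width: 0.0427
gripper_force: 0.0
t 2.65 tcp [0.4979 0.0693 0.3497] head 161.9 tilt 0.0 F [-0.5 -0.1 -0.2] w 0.0427 gf 0.0
shift cm [-0.06 -0.07  4.57] twist -0.0
```

```bash
python3 -m pendant '[[[0,-0.1,1.5],0,50],[[0,0,1.5],0,50],[[0,0,1.0],0,50],[[0,0,0.5],0,50],[[0,0,0],0,50]]' 20
python3 st.py -14 0 66 161.9
python3 - <<'E'
from h import *; from rig import robot
c=robot.read_camera("wrist"); np.savez("w2.npz",**c)
cv2.imwrite("pics/w2.png",cv2.resize(c["image"][150:300,150:350,::-1],None,fx=4,fy=4,interpolation=cv2.INTER_CUBIC))
E
```

```text
clock: 3.28
tcp_pos: [0.4976, 0.0683, 0.3047]
tcp_rot: [-0.495, -3.102, 0.0]
wrist_force: [0.1, 0.3, 0.2]
width: 0.0426
gripper_force: 0.0
t 3.27 tcp [0.4976 0.0683 0.3047] head 161.9 tilt 0.01 F [0.1 0.3 0.2] w 0.0426 gf 0.0
shift cm [-0.05  0.04  0.07] twist -0.0
```

View pics/w2.png

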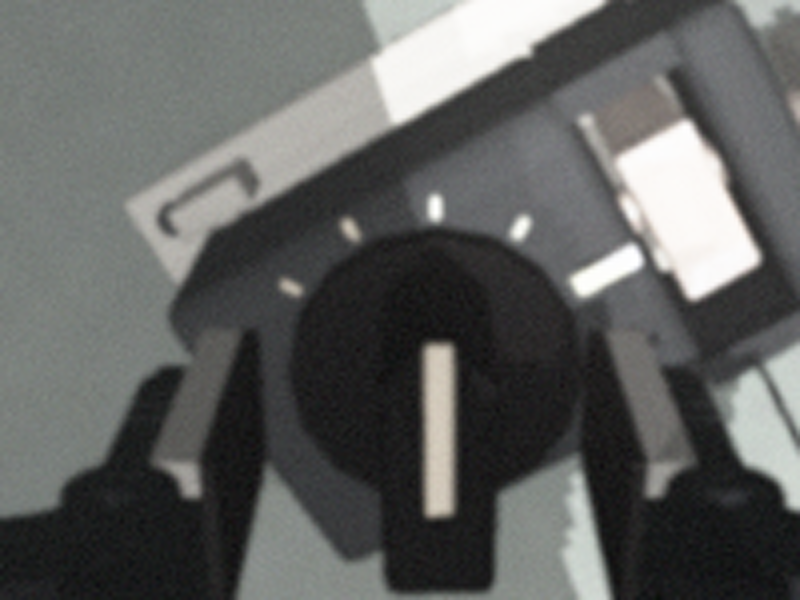

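The fingers' inner faces, at zoom x≈262 and 585, have their midpoint at about 424, while the bar is centred at 440. The bar is therefore about 1.8 mm toward tool +y. I'll correct that and grip it.

```bash
sed -i 's/^O=.*/O=np.array([.4962,.0838]); YAW=np.radians(101.9)/' h.py
python3 -m pendant '[[[-0.1,0.2,0],0,50],[[0,0,0],0,50],[[0,0,0.1],0,35],[[0,0,0],0,20],[[0,0,0],0,0]]' 30
python3 -m pendant '[[[0,0,0],0,0],[[0,0,0],0,0],[[0,0,0],0,0],[[0,0,0],0,0],[[0,0,0],0,0]]'
python3 st.py -14 0 66 161.9
```

```text
clock: 3.95
tcp_pos: [0.4991, 0.0699, 0.3037]
tcp_rot: [-0.495, -3.102, 0.0]
wrist_force: [-1.4, -0.7, 0.2]
width: 0.0134
gripper_force: 32.8
clock: 4.58
tcp_pos: [0.4992, 0.0699, 0.3037]
tcp_rot: [0.495, 3.102, -0.0]
wrist_force: [-2.4, -1.3, 3.5]
width: 0.0133
gripper_force: 33.3
t 4.58 tcp [0.4992 0.0699 0.3037] head 161.9 tilt 0.01 F [-2.4 -1.3  3.5] w 0.0133 gf 33.3
shift cm [ 0.01  0.02 -0.03] twist -0.0
```

```bash
python3 -m pendant '[[[0,0,0],6,0],[[0,0,0],6,0],[[0,0,0],6,0],[[0,0,0],6,0],[[0,0,0],6,0]]'
python3 st.py -14 0 66 101.9
```

```text
clock: 5.2
tcp_pos: [0.4993, 0.0701, 0.3038]
tcp_rot: [1.286, 2.866, 0.002]
wrist_force: [-0.0, 1.2, 2.2]
width: 0.0132
gripper_force: 33.0
t 5.2 tcp [0.4993 0.0701 0.3038] head 131.7 tilt 0.06 F [-0.   1.2  2.2] w 0.0132 gf 33.0
shift cm [ 0.01 -0.02 -0.02] twist 29.8
```

```bash
python3 -m pendant '[[[0,0,0],6,0],[[0,0,0],6,0],[[0,0,0],6,0],[[0,0,0],6,0],[[0,0,0],6,0]]'
python3 -m pendant '[[[0,0,0],0,0],[[0,0,0],0,0],[[0,0,0],0,25],[[0,0,0],0,50],[[0,0,0],0,50]]'
python3 st.py -14 0 66 101.9
python3 - <<'E'
from h import *; from rig import robot
c=robot.read_camera("wrist"); np.savez("w3.npz",**c)
cv2.imwrite("pics/w3.png",cv2.resize(c["image"][130:280,150:350,::-1],None,fx=4,fy=4,interpolation=cv2.INTER_CUBIC))
E
```

```text
clock: 5.82
tcp_pos: [0.4996, 0.0702, 0.3038]
tcp_rot: [1.984, 2.436, 0.002]
wrist_force: [0.6, 1.2, -1.7]
width: 0.0135
gripper_force: 32.6
clock: 6.45
tcp_pos: [0.4991, 0.0698, 0.3036]
tcp_rot: [-1.979, -2.439, 0.001]
wrist_force: [-0.4, -0.1, 0.4]
width: 0.043
gripper_force: 0.0
t 6.45 tcp [0.4991 0.0698 0.3036] head 101.9 tilt 0.02 F [-0.4 -0.1  0.4] w 0.043 gf 0.0
shift cm [ 0.02  0.01 -0.04] twist -0.0
```

View pics/w3.png

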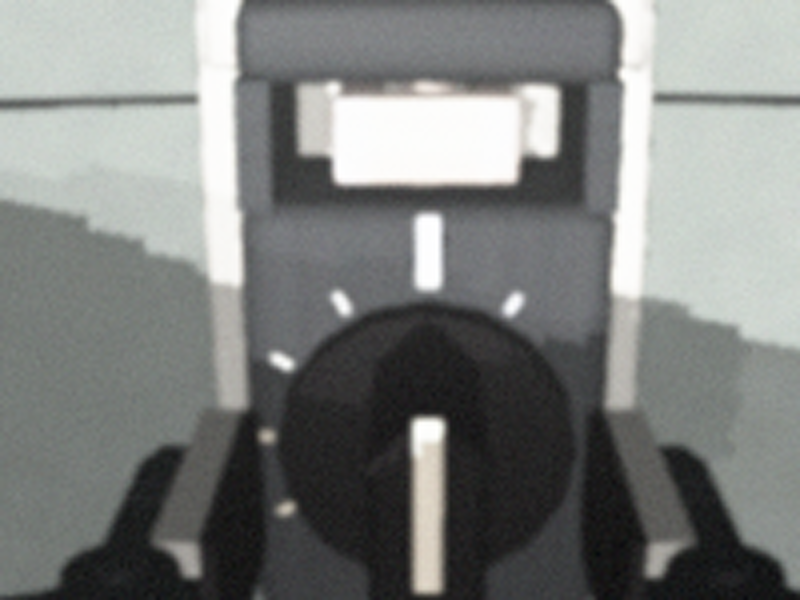

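The pointer now stands on the white index line (both at zoom x≈428), and the freed dial stayed there. Next is the tab, gripped at lock x≈62 so the pads clear the body.

```bash
python3 -m pendant '[[[0,0,-1],0,50],[[2,0,0],0,50],[[2.5,0,0],0,50],[[2,0,0],0,50],[[1.1,0,0],0,50]]' 40
python3 -m pendant '[[[0,0,0],0,50],[[0,0,0],0,50],[[0,0,0],0,50],[[0,0,0],0,50],[[0,0,0],0,50]]'
python3 st.py 62 0 34 101.9
```

```text
clock: 7.12
tcp_pos: [0.4834, 0.145, 0.3142]
tcp_rot: [1.979, 2.44, 0.001]
wrist_force: [-1.1, -0.3, -0.7]
width: 0.0424
gripper_force: 0.0
clock: 7.75
tcp_pos: [0.4836, 0.1441, 0.3137]
tcp_rot: [-1.98, -2.439, 0.0]
wrist_force: [-0.3, 0.5, -0.6]
width: 0.0427
gripper_force: 0.0
t 7.75 tcp [0.4836 0.1441 0.3137] head 101.9 tilt 0.0 F [-0.3  0.5 -0.6] w 0.0427 gf 0.0
shift cm [ 0.04 -0.01  4.17] twist -0.0
```

```bash
python3 -m pendant '[[[0,0,1.3],0,50],[[0,0,1.3],0,50],[[0,0,1],0,50],[[0,0,0.4],0,50],[[0,0,0],0,50]]' 40
python3 st.py 62 0 34 101.9
python3 -m pendant '[[[0,0,0],0,30],[[0,0,0],0,0],[[0,0,0],0,0],[[0,0,0],0,0],[[0,0,0],0,0]]' 40
python3 st.py 62 0 34 101.9
```

```text
clock: 8.38
tcp_pos: [0.4835, 0.1443, 0.2735]
tcp_rot: [-1.98, -2.439, 0.0]
wrist_force: [-0.4, 0.3, 0.7]
width: 0.0425
gripper_force: 0.0
t 8.38 tcp [0.4835 0.1443 0.2735] head 101.9 tilt 0.02 F [-0.4  0.3  0.7] w 0.0425 gf 0.0
shift cm [ 0.02 -0.01  0.15] twist -0.0
clock: 9.0
tcp_pos: [0.4836, 0.1443, 0.274]
tcp_rot: [1.979, 2.439, 0.001]
wrist_force: [-1.3, 1.1, 5.4]
width: 0.0211
gripper_force: 41.1
t 9.0 tcp [0.4836 0.1443 0.274 ] head 101.9 tilt 0.04 F [-1.3  1.1  5.4] w 0.0211 gf 41.1
shift cm [ 0.02 -0.02  0.2 ] twist -0.0
```

```bash
python3 -m pendant '[[[0.6,0,0],0,0],[[0.6,0,0],0,0],[[0.6,0,0],0,0],[[0.6,0,0],0,0],[[0.4,0,0],0,0]]'
python3 -m pendant '[[[0.2,0,0],0,0],[[0.2,0,0],0,0],[[0.1,0,0],0,0],[[0,0,0],0,0],[[0,0,0],0,0]]'
python3 st.py 94 0 34 101.9
```

```text
clock: 9.62
tcp_pos: [0.4779, 0.1718, 0.274]
tcp_rot: [1.979, 2.438, 0.0]
wrist_force: [-0.0, -2.1, 5.3]
width: 0.0212
gripper_force: 41.1
clock: 10.25
tcp_pos: [0.4769, 0.1764, 0.2739]
tcp_rot: [1.979, 2.438, -0.0]
wrist_force: [1.2, -5.0, 5.2]
width: 0.0213
gripper_force: 41.0
t 10.25 tcp [0.4769 0.1764 0.2739] head 101.9 tilt 0.05 F [ 1.2 -5.   5.2] w 0.0213 gf 41.0
shift cm [-0.06 -0.02  0.19] twist -0.0
```

```bash
python3 -m pendant '[[[0.1,0,0],0,0],[[0.1,0,0],0,0],[[0,0,0],0,0],[[0,0,0],0,0],[[0,0,0],0,0]]'
python3 st.py 94 0 34 101.9
```

```text
clock: 10.88
tcp_pos: [0.4765, 0.1783, 0.2739]
tcp_rot: [1.979, 2.438, -0.0]
wrist_force: [1.2, -6.4, 6.1]
width: 0.0211
gripper_force: 41.1
t 10.88 tcp [0.4765 0.1783 0.2739] head 101.9 tilt 0.06 F [ 1.2 -6.4  6.1] w 0.0211 gf 41.1
shift cm [-0.25 -0.02  0.19] twist -0.0
```

```bash
python3 -m pendant '[[[0.1,0,0],0,0],[[0.1,0,0],0,0],[[0,0,0],0,0],[[0,0,0],0,0],[[0,0,0],0,0]]'
python3 st.py 94 0 34 101.9
```

```text
clock: 11.5
tcp_pos: [0.4764, 0.1792, 0.2737]
tcp_rot: [1.979, 2.435, -0.005]
wrist_force: [5.4, -20.4, 3.3]
width: 0.021
gripper_force: 40.8
t 11.5 tcp [0.4764 0.1792 0.2737] head 101.8 tilt 0.29 F [  5.4 -20.4   3.3] w 0.021 gf 40.8
shift cm [-0.34 -0.03  0.17] twist -0.1
```

The force rose firmly to 21 N, so the shackle is at its stop and the lock is taken up against the staple. I'll unload, release, and go over the lock body.

```bash
python3 -m pendant '[[[-0.1,0,0],0,0],[[0,0,0],0,0],[[0,0,0],0,25],[[0,0,0],0,45],[[0,0,0],0,45]]'
python3 -m pendant '[[[0,0,-1.5],0,45],[[0,0,-2],0,70],[[0,0,-2],0,100],[[-2,0,-0.5],0,100],[[-2.5,0,0],0,100]]'
python3 -m pendant '[[[-2.5,0,0],0,100],[[-2,0,0],0,100],[[-1,0,0],0,100],[[0,0,0],0,100],[[0,0,0],0,100]]'
python3 st.py -2 0 24 101.9
python3 - <<'E'
from h import *; from rig import robot
c=robot.read_camera("wrist"); np.savez("w4.npz",**c)
cv2.imwrite("pics/w4.png",c["image"][:,:,::-1])
E
```

```text
clock: 12.12
tcp_pos: [0.476, 0.1796, 0.2735]
tcp_rot: [-1.979, -2.439, -0.0]
wrist_force: [-0.1, 0.6, 0.8]
width: 0.0382
gripper_force: 0.0
clock: 12.75
tcp_pos: [0.4854, 0.1354, 0.3341]
tcp_rot: [1.978, 2.44, 0.001]
wrist_force: [0.1, 0.2, -0.2]
width: 0.0855
gripper_force: 0.0
clock: 13.38
tcp_pos: [0.4966, 0.0822, 0.3337]
tcp_rot: [-1.979, -2.44, -0.0]
wrist_force: [-0.1, -0.5, 0.0]
width: 0.0853
gripper_force: 0.0
t 13.38 tcp [0.4966 0.0822 0.3337] head 101.9 tilt 0.02 F [-0.1 -0.5  0. ] w 0.0853 gf 0.0
shift cm [-0.04 -0.    7.17] twist -0.0
```

View pics/w4.png

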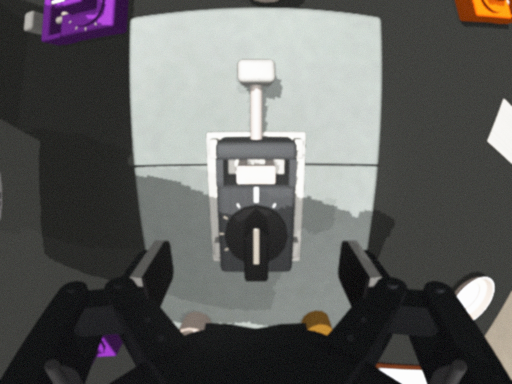

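The shackle is fully out (tab at (256,71), rod visible), the pointer is on the index line, and the lock is centred between the open fingers (172 and 340, lock at 256). Next I'll descend and grip the body.

```bash
python3 -m pendant '[[[0,0,1.5],0,100],[[0,0,1.7],0,100],[[0,0,1.7],0,100],[[0,0,1.5],0,100],[[0,0,0.5],0,100]]' 80
python3 -m pendant '[[[0,0,0.2],0,100],[[0,0,0],0,80],[[0,0,0],0,0],[[0,0,0],0,0],[[0,0,0],0,0]]' 80
python3 st.py -2 0 24 101.9
```

```text
clock: 14.05
tcp_pos: [0.4964, 0.0821, 0.2641]
tcp_rot: [-1.978, -2.439, 0.001]
wrist_force: [-0.7, 0.1, 0.1]
width: 0.0857
gripper_force: 0.0
clock: 14.68
tcp_pos: [0.4968, 0.0817, 0.2634]
tcp_rot: [1.979, 2.439, 0.001]
wrist_force: [-1.7, 0.0, 7.1]
width: 0.0508
gripper_force: 84.6
t 14.68 tcp [0.4968 0.0817 0.2634] head 101.9 tilt 0.06 F [-1.7  0.   7.1] w 0.0508 gf 84.6
shift cm [ 0.02 -0.02  0.14] twist -0.0
```

```bash
python3 -m pendant '[[[-0.1,0,-0.2],0,0],[[-0.1,0,-0.4],0,0],[[0,0,-0.6],0,0],[[0,0,-0.6],0,0],[[0,0,-0.6],0,0]]'
python3 -m pendant '[[[0,0,-0.6],0,0],[[0,0,-0.6],0,0],[[0,0,-0.8],0,0],[[0,0,-0.8],0,0],[[0,0,0],0,0]]'
python3 st.py -2 0 141 101.9
```

```text
clock: 15.3
tcp_pos: [0.4971, 0.0797, 0.2872]
tcp_rot: [1.98, 2.439, 0.0]
wrist_force: [0.5, -0.2, -5.8]
width: 0.0505
gripper_force: 84.0
clock: 15.92
tcp_pos: [0.4973, 0.0797, 0.3153]
tcp_rot: [1.979, 2.439, 0.001]
wrist_force: [0.8, 0.2, -5.5]
width: 0.0506
gripper_force: 84.1
t 15.93 tcp [0.4973 0.0797 0.3153] head 101.9 tilt 0.07 F [ 0.8  0.2 -5.5] w 0.0506 gf 84.1
shift cm [ 0.22 -0.02 -6.37] twist -0.0
```

```bash
python3 -m pendant '[[[0,0,-1.2],0,0],[[0,0,-1.7],0,0],[[0,0,-1.7],0,0],[[0,0,-1.2],0,0],[[0,0,-0.7],0,0]]'
python3 -m pendant '[[[0,0,0],0,0],[[0,0,0],0,0],[[0,0,0],0,0],[[0,0,0],0,0],[[0,0,0],0,0]]'
python3 - <<'E'
from h import *; from rig import robot
to(robot.get_state(),lockpt(-2,0,141),101.9)
c=robot.read_camera("wrist")["image"]; d=robot.read_camera("side")["image"]
a=cv2.resize(d[100:250,180:350],(408,360)); cv2.imwrite("pics/fin.png",np.hstack([cv2.resize(c[40:,130:400],(384,360)),a[:,:,:]])[:,:,::-1])
E
```

```text
clock: 16.55
tcp_pos: [0.4971, 0.0797, 0.3804]
tcp_rot: [1.98, 2.439, 0.0]
wrist_force: [0.4, -0.3, -6.5]
width: 0.0509
gripper_force: 84.8
clock: 17.18
tcp_pos: [0.4971, 0.0797, 0.3796]
tcp_rot: [-1.98, -2.439, 0.0]
wrist_force: [-0.1, 0.2, -5.7]
width: 0.051
gripper_force: 84.9
t 17.18 tcp [0.4971 0.0797 0.3796] head 101.9 tilt 0.01 F [-0.1  0.2 -5.7] w 0.051 gf 84.9
shift cm [ 0.22 -0.    0.06] twist -0.0
```

View pics/fin.png

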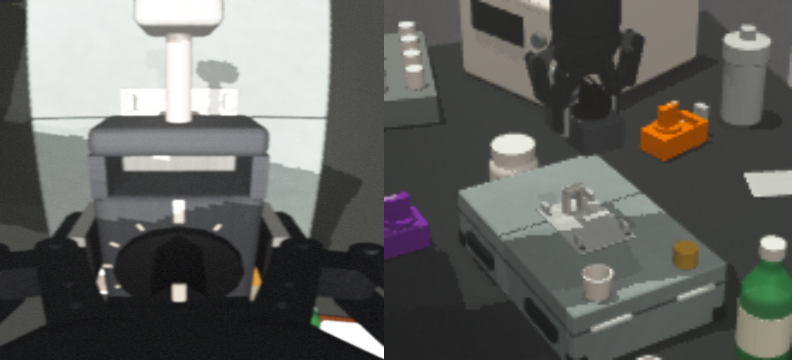

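The lock is held level above the empty hasp, with the shackle out (rod at (178,75) in the left crop) and the pointer on the index line. The staple stands free, and the crucible and weight are where they were.

```bash
python3 -c "
from rig import robot; print(robot.sign_off())"
```

```text
the job is handed in; nothing more can be done
None
```

Job handed in at about 17 s: the dial is home at the index line, the shackle is pulled out to its stop, and the gripper is holding the lock level about 12 cm above the case, with nothing else seen to be disturbed.

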